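# Latch the bit cassette into the free rack bay

## Task

On this model-maker's bench, one bay of the two-bay rack holds a bit cassette and the other is empty. Take the loose cassette of the same size as the racked one (not the longer one) by its grip and push it straight down into the empty bay until it is fully home and the bay's spring latch has been pressed open and has snapped back over its shoulder. Leave the racked cassette in its place.

Things in the scene. Friction and masses are not known exactly. Their poses are not given: they have to be found in the camera images.
- cassette: Short loose bit cassette, upright on the bench: grey block 36 (x) x 80 (y) x 60 mm high, foot tapered 3-4 mm a side, paper labels, brass pegs 6 mm high on top. Black grip 20 (x) x 36 (y) mm on the middle of its top, 60 to 115 mm above the underside: grip across x. Origin: centre of underside, z up; 0.25 kg. Fits either way round. The long cassette (130 mm) nearby is not wanted.
- bay: Empty bay of two alike on a base, in line along y, 145 mm apart (which is empty varies). Fixed aluminium pocket, open on top, 42 (x) x 86 (y) mm inside; cassette y along bay y. Origin: centre of underside, 10 mm above bench, z up; pocket floor 6 mm above it. 10 mm flares: long walls 47-68 mm up, -y end 70-91 mm. +y end: dark latch housing, y 49 to 67 mm, 114 mm high. Home: block top 66 mm up.
- latch (a joint): Spring bolt of the empty bay, 16 mm wide, sliding along bay y: 0 = out (rest), to 0.016 m = pushed to +y. At rest tip at y = 32 mm, underside 69 mm above bay origin; top slopes from tip (74 mm up) to y = 48 mm (103 mm up), so a cassette pushed straight down shoves it back. Spring 3 N + 200 N/m; it pinches, so press (5-20 N) all the way down; it snaps out within 3 mm of home.
- racked: The cassette already latched in the other bay, same shape and size as the loose one. Origin: centre of its underside, z up. Stays where it is.

How it is judged (in metres and radians):
On the way:
1. the cassette, lined up with the empty bay, goes down into it and presses the latch back (by more than 3 mm) (value of joint latch above 0.003 m and horizontal distance between cassette and bay below 0.02 m and z of cassette in the frame of bay below 0.105 m and angle between the y axis of cassette and the y axis of bay, either way round below 0.26 rad), for 0.1 s.
At the end, for the whole second after the job is handed in: The short cassette stands in the bay that was empty: underside within 3 mm of its floor, 12 mm of its centre, 10 degrees of its direction, upright within 6 degrees, at rest; latch sprung back (under 2 mm); racked cassette within 15 mm of its place (z of cassette in the frame of bay below 0.009 m and horizontal distance between cassette and bay below 0.012 m and angle between the y axis of cassette and the y axis of bay, either way round below 0.18 rad and angle between cassette's own z axis and vertical below 0.1 rad and value of joint latch below 0.002 m and linear speed of cassette below 0.02 m/s and distance of racked from where it was at the start of the episode below 0.015 m); the robot touches nothing.
It fails at once if the racked cassette is pulled out or knocked (moved more than 15 mm) (distance of racked from where it was at the start of the episode above 0.015 m).
It also fails if it takes over 45 s, if anything falls off the work surface, if the arm or the gripper's body presses on something with over 40 N, if the wrist force passes 120 N, or if a joint passes its speed limit or range.

## Robot

A 6-joint arm with a two-finger parallel gripper is mounted at the origin on the work surface. World frame = base frame: x ahead of the robot, y to its left, z up, the work surface at z = 0. Lengths are in mm, angles in degrees, forces in N, time in s.
With the tool pointing down it reaches from about 375 to 825 mm from the base axis. Payload 5.5 kg.
Tool frame: the origin (TCP) lies where the fingers leave the gripper's body, on its centre line; the fingertips stand 73 mm ahead of it and the grasp point (between the pads) lies 54 mm ahead of it; z points along the fingers, y is the line along which they close (so a half turn about z gives the same grasp; the last joint's range is limited). The gripper opens to 85 mm and grips with 20 to 120 N. Pads are 22 mm wide; open, the fingers measure 114 mm over their backs; the gripper's body (76 mm by 85 mm) begins 54 mm behind the grasp point. The pads swing forward as they close: fully open they stand 13 mm farther back than shut.
Start: joints at [64.63, 17.962, -2.699, 69.339, 0, 90], TCP at [257.079, 542.131, 303.899] pointing down, gripper open.
Joint ranges: [-152.73, 152.73], [-39.44, 99.34], [-58.76, 71.6], [-118.89, 123.64], [-81.53, 83.1], [-180, 180]. Speed limits (degrees/s): [136.94, 136.94, 172.46, 180, 180, 180].

## Interface

Orientations are given as [roll, pitch, yaw] about the fixed x, y, z axes, in that order (R = Rz(yaw) Ry(pitch) Rx(roll)).
In Python, from plant import r gives the robot as it stands.
- The arm moves only by the tool move_arm, never from a script. Its argument "plan" is text: rows parted by semicolons, each of 7 numbers parted by spaces: the turn, a rotation vector about the tool's x, y, z in degrees, then the shift along the tool's x, y, z in mm, then the closure in counts, from 0 (fully open) to 255 (shut). A call has 1 to 10 rows; each row shifts and turns the commanded pose from where the row before left it, along the tool's axes as they then stand; what a row does not reach is not made up. A row lasts 1/12 s, in which the tool goes at most 41.7 mm and 7.16 degrees, less where a joint would pass 70% of its speed; a pose out of reach is approached as far as the arm can. A call with a gripper value outside its range is refused whole. The fingers move at their own pace and stop on an object; "newtons" is the grip in N (left out, the last holds). Time passes only in rows, so rows that do not move let the fingers close. It gives the time, the measured TCP pose, the force, the opening and the grip force at its end, in the units of the state.
- r.observe(): the state, without advancing time (a new reading comes with each control period).
- r.get_image(name): name is "scene" or "top" or "wrist"; returns a dict with "pixels" (384x512x3 uint8, red, green, blue), "fx", "fy", "cx", "cy" (pixels), "dist" ([k1, k2, p1, p2, k3] as OpenCV has them; the pictures are not rectified), "pose" (4x4, takes a point from camera to world coordinates); the wrist camera has in their place "T_tool_cam" (4x4, takes a point from camera to tool coordinates, whose origin is the TCP and whose axes are the flange's). Camera axes: x right, y down, z forward; pixel columns grow to the right and rows downward; lengths in mm; the calibration is good to about 2 mm. A picture is of the moment at which its call begins: read the wrist's pose just before it. There is no depth.
- r.close_job(): hands the job in; it is judged then, once.
The state is a dict: "clock": time; "joints": joint angles; "joint_vel": joint speeds; "tau": joint torques, N m; "eef_pos": TCP position; "orientation": TCP orientation; "force": force on the tool from outside, world axes, zero at the start; "torque": the same for the moment, N m; "finger_gap": opening from 0.0 (shut) to 1.0 (fully open); "grasp_force": force on a finger pad.
Only numpy, scipy, OpenCV 4.12 (cv2) and the standard library are available. Lean on these libraries where they do the work, as an engineer would, in place of code of your own. Each camera call takes 0.05 s, during which the arm holds its last target. There are 200 camera calls.

## Working session

There is one attempt and no reset: what is moved stays moved. The work goes in short steps, Python scripts to look and compute and a tool call to move; the robot and the scene stay as the last step left them, time stands still between calls to the robot, and variables do not carry over. Pictures are saved under pics/ and viewed, at most 10 in all, crops included, and the job is handed in when it is done.

Besides the shell and the picture viewer there is one more tool, called after "Emit:" as name(argument=value, ...), one argument or row to a line, values as JSON. move_arm: Moves the arm, as the interface text tells. Its arguments: {"type":"object","properties":{"plan":{"type":"string"},"newtons":{"type":"number"}},"required":["plan"]}

```bash
mkdir -p pics
cat > h.py <<'E'
import numpy as np, cv2
from plant import r
def save(name, fn):
    im=r.get_image(name); np.save('pics/'+fn+'.npy',im,allow_pickle=True)
    cv2.imwrite('pics/'+fn+'.png',im['pixels'][:,:,::-1]); return im
def load(fn): return np.load('pics/'+fn+'.npy',allow_pickle=True).item()
def ray(im,uv,T=None):
    K=np.array([[im['fx'],0,im['cx']],[0,im['fy'],im['cy']],[0,0,1.]])
    p=cv2.undistortPoints(np.array(uv,float).reshape(-1,1,2),K,np.array(im['dist'],float)).reshape(-1,2)
    T=np.array(im['pose']) if T is None else T
    return T[:3,3], np.c_[p,np.ones(len(p))]@T[:3,:3].T
def plane(im,uv,z,T=None):
    o,d=ray(im,uv,T); return o+d*((z-o[2])/d[:,2])[:,None]
E
python3 - <<'E'
from h import *
a=save('top','top0'); b=save('scene','scene0')
for i in(a,b): print(np.round(i['pose'],2),i['fx'],i['dist'])
o=r.observe(); print(o)
cv2.imwrite('pics/both.png',np.vstack([cv2.resize(a['pixels'],(800,600))])[:,:,::-1])
E
```

```text
[[ 0.0000e+00 -9.8000e-01  2.0000e-01  3.7125e+02]
 [-1.0000e+00 -0.0000e+00 -1.0000e-02  2.2000e-01]
 [ 1.0000e-02 -2.0000e-01 -9.8000e-01  8.7437e+02]
 [ 0.0000e+00  0.0000e+00  0.0000e+00  1.0000e+00]] 438.2655482423527 [0.04660936 0.         0.         0.         0.        ]
[[-1.9000e-01  7.7000e-01 -6.0000e-01  9.6917e+02]
 [ 9.8000e-01  1.6000e-01 -1.1000e-01  7.2570e+01]
 [ 1.0000e-02 -6.1000e-01 -7.9000e-01  6.3267e+02]
 [ 0.0000e+00  0.0000e+00  0.0000e+00  1.0000e+00]] 368.22067638882373 [-0.07346973  0.          0.          0.          0.        ]
{'clock': 0.1, 'joints': array([ 6.46304930e+01,  1.79993028e+01, -2.74859925e+00,  6.93399383e+01,
        4.22077754e-04,  9.00003841e+01]), 'joint_vel': array([ 0.11526594, -0.06901194,  0.1160512 ,  0.12932409, -0.03406684,
        0.07138512]), 'tau': array([ 1.67866724e-04, -5.40767097e+01,  3.40540516e+01,  1.12290803e-02,
        5.25191820e-05, -1.00463518e-05]), 'eef_pos': array([256.8951592 , 541.76832904, 303.12868565]), 'orientation': array([-1.79912160e+02, -4.21488371e-04,  1.54630108e+02]), 'force': array([-0.4986075 , -0.47998857,  0.09763489]), 'torque': array([-0.03208952, -0.00609695, -0.01847285]), 'grasp_force': 0.0, 'finger_gap': 1.0047160324102156}
```

View pics/both.png

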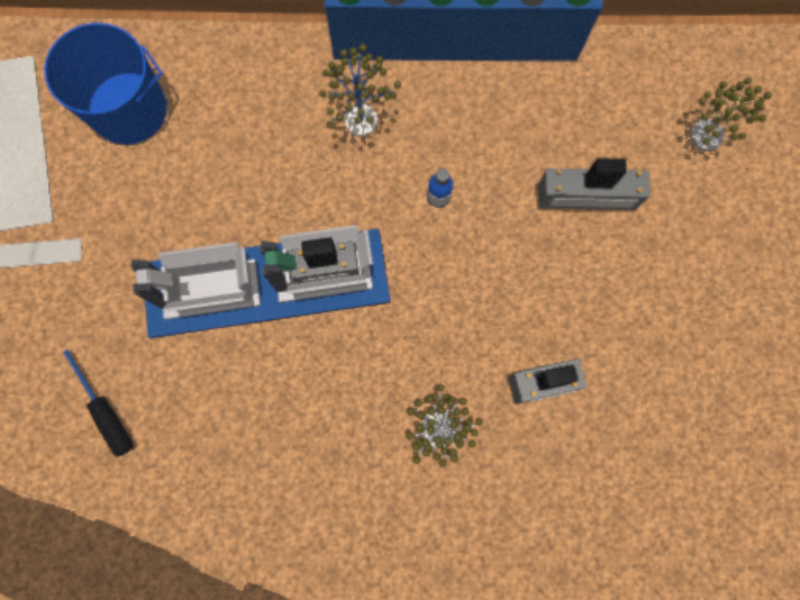

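View pics/scene0.png

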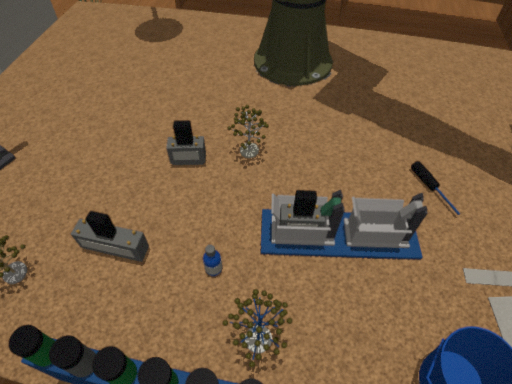

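The short cassette is at about (549,381) in the enlarged top view, the racked one is at (318,255) and the empty bay is at (205,283), towards +y. Next I'll measure them with colour masks.

```bash
cat > m.py <<'E'
from h import *
def rect(mask,im,z,T=None,lab=''):
    cs,_=cv2.findContours(mask.astype(np.uint8),cv2.RETR_EXTERNAL,cv2.CHAIN_APPROX_NONE)
    c=max(cs,key=cv2.contourArea); P=plane(im,c.reshape(-1,2),z,T)[:,:2].astype(np.float32)
    q=cv2.minAreaRect(P); b=cv2.boxPoints(q); e=[b[1]-b[0],b[2]-b[1]]; e=max(e,key=np.linalg.norm)
    print(lab,'c',np.round(q[0],1),'size',np.round(q[1],1),'long-axis deg',round(np.degrees(np.arctan2(e[1],e[0]))%180,1)); return q
E
python3 - <<'E'
from m import *
im=load('top0'); p=im['pixels'].astype(int); hsv=cv2.cvtColor(im['pixels'],cv2.COLOR_RGB2HSV)
def win(m,x0,x1,y0,y1):
    w=np.zeros_like(m); w[y0:y1,x0:x1]=m[y0:y1,x0:x1]; return w
# loose: grey block
s=hsv[:,:,1]; v=hsv[:,:,2]
grey=win((s<70)|(v<50),320,385,222,265)
rect(grey,im,60,None,'loose block@60'); 
dark=win(v<45,320,385,222,265); rect(dark,im,115,None,'loose grip@115')
dr=win(v<45,186,222,145,175); rect(dr,im,125,None,'racked grip@131')
blue=win((hsv[:,:,0]>100)&(hsv[:,:,0]<125)&(s>120),85,255,140,220)
K=cv2.morphologyEx(blue.astype(np.uint8),cv2.MORPH_CLOSE,np.ones((25,25)))
rect(K,im,10,None,'base')
for n,(x,y) in dict(pl=[(339,239),(371,233)],).items() if 0 else []: pass
peg=(hsv[:,:,0]>12)&(hsv[:,:,0]<28)&(s>130)&(v>150)
crop=lambda x0,x1,y0,y1,k: cv2.resize(im['pixels'][y0:y1,x0:x1,::-1],None,fx=k,fy=k,interpolation=cv2.INTER_CUBIC)
A=crop(85,255,140,220,4.6); B=crop(320,385,222,265,6)
W=np.zeros((600,800,3),np.uint8); W[:A.shape[0],:A.shape[1]]=A; B=B[:600-A.shape[0]]; W[A.shape[0]:A.shape[0]+B.shape[0],:B.shape[1]]=B
cv2.imwrite('pics/crop1.png',W); print(A.shape)
E
```

```text
loose block@60 c [ 439.3 -178.8] size [37.2 87.7] long-axis deg 103.2
loose grip@115 c [ 434.8 -162.5] size [18.  13.5] long-axis deg 22.0
racked grip@131 c [577.4  87.3] size [29.2 35.8] long-axis deg 98.9
base c [569.4 168.2] size [ 97.7 306.7] long-axis deg 99.0
(368, 782, 3)
```

View pics/crop1.png

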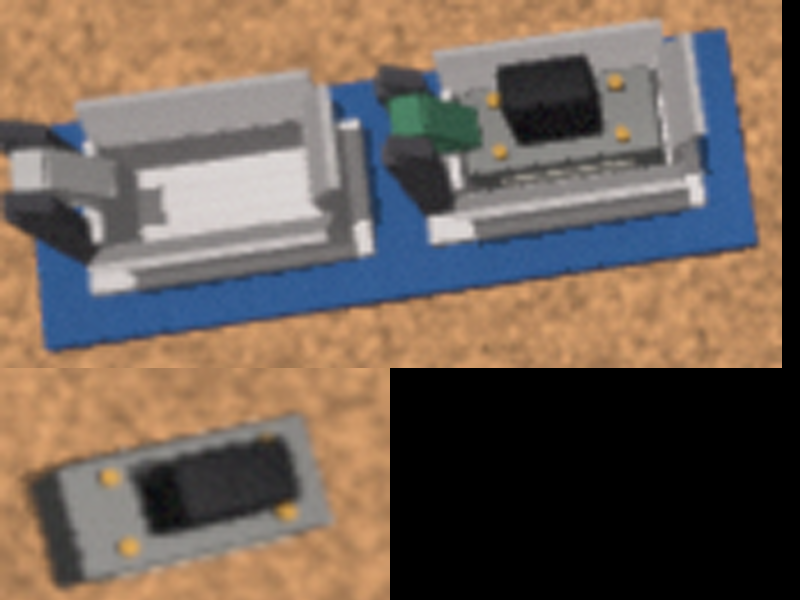

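The crop shows the base corners at (725,30), (758,243) and (47,350), and the racked pegs at (494,100), (615,82), (623,133) and (500,151). The loose block's top corners are at (60,472), (303,415), (328,525) and (82,580). I'll turn these into positions.

Run:
```python
from h import *
im=load('top0')
A=lambda L:[((x+.5)/4.6-.5+85,(y+.5)/4.6-.5+140) for x,y in L]
B=lambda L:[((x+.5)/6-.5+320,(y-368+.5)/6-.5+222) for x,y in L]
def sh(n,P):
    P=P[:,:2]; print(n,np.round(P.mean(0),1),'pts',np.round(P,1).tolist(),'lens',[round(float(np.linalg.norm(P[i]-P[i-1])),1) for i in range(len(P))],'ang',[round(float(np.degrees(np.arctan2(*(P[i-1]-P[i])[::-1]))),1) for i in range(len(P))])
sh('racked pegs',plane(im,A([(494,100),(615,82),(623,133),(500,151)]),82))
sh('base',plane(im,A([(725,30),(758,243),(47,350)]),10))
# empty bay: -x long wall outer flare top edge ends, -y end flare
sh('bay floor far edge',plane(im,A([(163,178),(300,150)]),16))
sh('loose top',plane(im,B([(60,472),(303,415),(328,525),(82,580)]),60))
sh('loose pegs',plane(im,B([(111,478),(130,547),(288,511)]),66))
print(np.array(im['pose'])[:3])
```

```text
racked pegs [582.8  88.7] pts [[589.6, 114.8], [597.4, 66.0], [576.1, 62.3], [568.3, 111.7]] lens [21.5, 49.4, 21.7, 50.0] ang [-171.8, 99.2, 9.7, -81.1]
base [561.7 114.5] pts [[642.3, 23.4], [545.4, 8.1], [497.4, 311.9]] lens [322.9, 98.1, 307.6] ang [116.7, 9.0, -81.0]
bay floor far edge [578.2 236.9] pts [[571.8, 266.0], [584.7, 207.8]] lens [59.6, 59.6] ang [-77.5, 102.5]
loose top [ 440.2 -182.7] pts [[447.9, -141.8], [466.0, -217.7], [432.1, -223.7], [414.9, -147.5]] lens [33.5, 78.1, 34.4, 78.1] ang [-170.2, 103.4, 10.0, -77.3]
loose pegs [ 435.4 -175.9] pts [[445.6, -156.3], [424.6, -161.4], [435.8, -210.1]] lens [54.6, 21.6, 50.0] ang [-100.3, 13.5, 102.9]
[[ 1.83313721e-03 -9.80318672e-01  1.97413123e-01  3.71245003e+02]
 [-9.99918736e-01 -4.28747233e-03 -1.20057922e-02  2.15848642e-01]
 [ 1.26159055e-02 -1.97375073e-01 -9.80246867e-01  8.74365762e+02]]
```

Emit:
move_arm(
  plan="0 0 7 0 0 0 0; 0 0 7 0 0 0 0; 0 0 7 0 0 0 0; 0 0 7 0 0 0 0; 0 0 7 0 0 0 0; 0 0 7 0 0 0 0; 0 0 7 0 0 0 0; 0 0 6.6 0 0 0 0; 0 0 0 0 0 0 0",
)

```text
clock: 0.85
eef_pos: [257.0, 541.9, 303.4]
orientation: [-180.0, 0.0, 98.9]
force: [0.7, -0.9, 0.2]
finger_gap: 0.999
grasp_force: 0.0
```

```bash
cat >> h.py <<'E'
from scipy.spatial.transform import Rotation as Ro
def tool():
    o=r.observe(); T=np.eye(4); T[:3,:3]=Ro.from_euler('xyz',o['orientation'],degrees=True).as_matrix(); T[:3,3]=o['eef_pos']; return T
def delta(xyz):  # tool-axis shift to a world target
    T=tool(); return np.round(T[:3,:3].T@(np.array(xyz)-T[:3,3]),1)
E
python3 - <<'E'
from h import *
T=tool(); im=r.get_image('wrist'); print(np.round(T,2)); print(np.round(im['T_tool_cam'],2),im['fx'],im['dist'])
print(delta([560,232,304]))
E
```

```text
[[-1.5000e-01  9.9000e-01 -0.0000e+00  2.5698e+02]
 [ 9.9000e-01  1.5000e-01 -0.0000e+00  5.4192e+02]
 [-0.0000e+00 -0.0000e+00 -1.0000e+00  3.0340e+02]
 [ 0.0000e+00  0.0000e+00  0.0000e+00  1.0000e+00]]
[[  0.    -0.96  -0.29  72.56]
 [  1.     0.     0.    -0.11]
 [ -0.    -0.29   0.96 -68.94]
 [  0.     0.     0.     1.  ]] 297.27930670431545 [-0.04956532  0.          0.          0.          0.        ]
[-354.2  249.8   -0.4]
```

Emit:
move_arm(
  plan="0 0 0 -33 25 0 0; 0 0 0 -33 25 0 0; 0 0 0 -33 25 0 0; 0 0 0 -33 25 0 0; 0 0 0 -33 25 0 0; 0 0 0 -33 25 0 0; 0 0 0 -33 25 0 0; 0 0 0 -33 25 0 0; 0 0 0 -33 25 0 0; 0 0 0 -33 25 0 0",
)

```text
clock: 1.73
eef_pos: [556.9, 253.7, 303.8]
orientation: [-180.0, -0.0, 99.2]
force: [0.2, 0.5, 0.3]
finger_gap: 1.0
grasp_force: 0.0
```

Emit:
move_arm(
  plan="0 0 0 0 0 0 0; 0 0 0 0 0 0 0; 0 0 0 0 0 0 0",
)

```text
clock: 1.98
eef_pos: [555.5, 255.3, 303.5]
orientation: [-179.9, -0.0, 99.1]
force: [0.1, -0.5, 0.6]
finger_gap: 0.997
grasp_force: 0.0
```

Run:
```python
from h import *
T=tool(); im=save('wrist','w1'); np.save('pics/w1T.npy',T); print(np.round(T[:3,3],1), r.observe()['joints'].round(1))
cv2.imwrite('pics/w1b.png',cv2.resize(im['pixels'],(800,600),interpolation=cv2.INTER_CUBIC)[:,:,::-1])
```

```text
[555.5 255.3 303.5] [ 24.7  19.2  -1.   69.8   0.  105.6]
```

View pics/w1b.png

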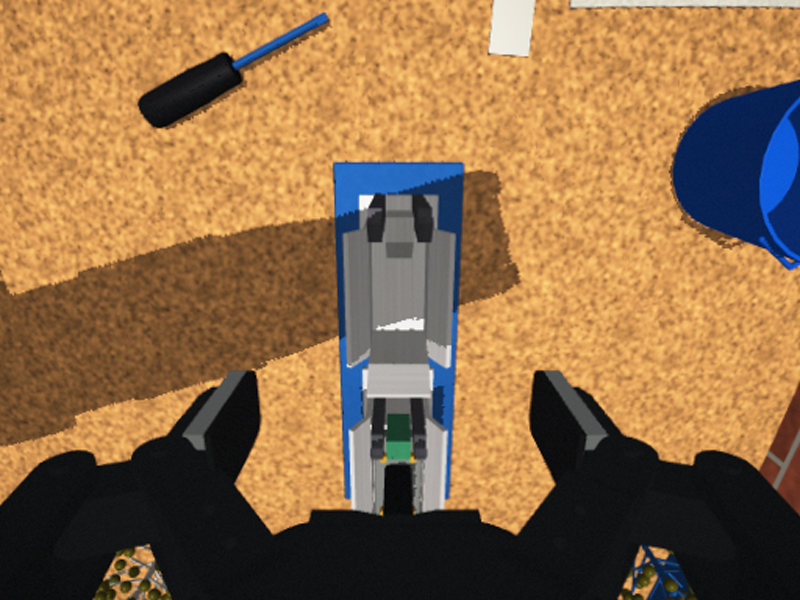

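The wrist view shows the empty bay along image column 400. The flare's top outer corners are at (344,232), (347,367), (456,232) and (450,366). The −y flare edges are at rows 368 and 397, the bolt tip edge is at (400,257), and the base's far corners are at (334,163) and (464,163).

Run:
```python
from h import *
im=load('w1'); T=np.load('pics/w1T.npy')@np.array(im['T_tool_cam'])
f=lambda L,z: plane(im,[((x+.5)*.64-.5,(y+.5)*.64-.5) for x,y in L],z,T)[:,:2]
c0=np.array([560.2,231.9]); a=np.radians(9); R=np.array([[np.cos(a),-np.sin(a)],[np.sin(a),np.cos(a)]])
g=lambda n,L,z: print(n,np.round(f(L,z),1).tolist(),'in est bay frame',np.round((f(L,z)-c0)@R,1).tolist())
g('flare top',[(344,232),(347,367),(456,232),(450,366)],78)
g('flare inner',[(370,260),(370,340),(430,260),(427,340)],57)
g('-y flare outer',[(362,397),(433,397)],101)
g('-y flare inner',[(368,368),(431,368)],80)
g('bolt tip low',[(387,257),(412,257)],79); g('bolt tip top',[(387,243),(412,243)],84)
g('base',[(334,163),(464,163)],10)
```

```text
flare top [[519.6, 274.7], [533.8, 181.4], [590.1, 286.1], [604.4, 193.6]] in est bay frame [[-33.4, 48.7], [-34.0, -45.7], [38.1, 48.9], [37.7, -44.8]]
flare inner [[538.3, 254.5], [546.9, 195.3], [579.4, 261.1], [588.0, 201.9]] in est bay frame [[-18.1, 25.7], [-18.9, -34.1], [23.5, 25.8], [22.8, -34.0]]
-y flare outer [[547.1, 172.9], [593.0, 180.3]] in est bay frame [[-22.2, -56.2], [24.4, -56.1]]
-y flare inner [[548.3, 184.0], [591.3, 190.9]] in est bay frame [[-19.3, -45.5], [24.3, -45.4]]
bolt tip low [[549.2, 263.2], [565.1, 265.8]] in est bay frame [[-6.0, 32.7], [10.1, 32.7]]
bolt tip top [[547.7, 273.2], [563.2, 275.7]] in est bay frame [[-5.9, 42.7], [9.8, 42.8]]
base [[499.6, 313.6], [596.6, 329.2]] in est bay frame [[-47.0, 90.1], [51.2, 90.4]]
```

Emit:
move_arm(
  plan="0 0 0 -38 -16.5 0 0; 0 0 0 -38 -16.5 0 0; 0 0 0 -38 -16.5 0 0; 0 0 0 -38 -16.5 0 0; 0 0 0 -38 -16.5 0 0; 0 0 0 -38 -16.5 0 0; 0 0 0 -38 -16.5 0 0; 0 0 0 -38 -16.5 0 0; 0 0 0 -38 -16.5 0 0; 0 0 0 -38 -16.5 0 0",
)

```text
clock: 2.87
eef_pos: [451.6, -145.8, 304.3]
orientation: [180.0, 0.0, 99.3]
force: [1.2, 0.6, 0.1]
finger_gap: 0.995
grasp_force: 0.0
```

Emit:
move_arm(
  plan="0 0 -4.1 0 0 0 0; 0 0 0 0 0 0 0; 0 0 0 0 0 0 0; 0 0 0 0 0 0 0",
)

```text
clock: 3.2
eef_pos: [452.7, -144.1, 304.0]
orientation: [180.0, -0.0, 103.2]
force: [-0.3, -0.4, 0.2]
finger_gap: 1.0
grasp_force: 0.0
```

Run:
```python
from h import *
T=tool(); im=save('wrist','w2'); np.save('pics/w2T.npy',T); print(np.round(T[:3,3],1), r.observe()['joints'].round(1), r.observe()['orientation'])
cv2.imwrite('pics/w2b.png',cv2.resize(im['pixels'],(800,600),interpolation=cv2.INTER_CUBIC)[:,:,::-1])
print(delta([440.5,-183,147]))
```

```text
[ 452.7 -144.1  304. ] [-17.7   4.5 -19.2  66.2   0.   59.1] [ 1.79993566e+02 -1.56567167e-02  1.03256527e+02]
[-35.1 -20.9 156.9]
```

View pics/w2b.png

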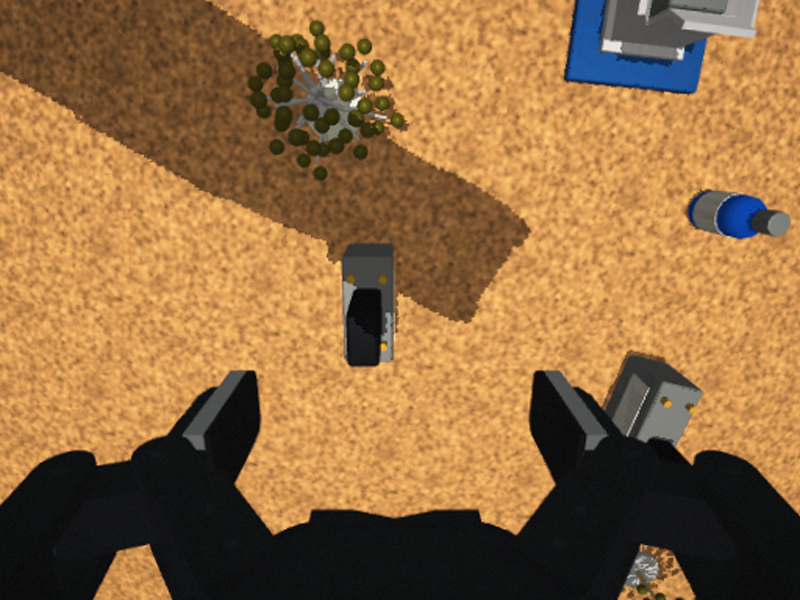

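The short cassette is at image column 368, aligned with the tool. Its pegs are at (350,280), (382,279) and (383,346).

Run:
```python
from h import *
im=load('w2'); T=np.load('pics/w2T.npy')@np.array(im['T_tool_cam'])
P=plane(im,[((x+.5)*.64-.5,(y+.5)*.64-.5) for x,y in [(350,280),(382,279),(383,346)]],66,T)[:,:2]
c=(P[0]+P[2])/2; print(P.round(1),c.round(1),[np.linalg.norm(P[0]-P[1]),np.linalg.norm(P[1]-P[2])], np.degrees(np.arctan2(*(P[1]-P[2])[::-1])))
print(delta([*c,147]))
```

```text
[[ 425.5 -160.9]
 [ 446.7 -155.2]
 [ 458.4 -203.4]] [ 442.  -182.2] [np.float64(21.920263801360996), np.float64(49.52989390740605)] 103.6567205897236
[-34.6 -19.3 156.9]
```

Emit:
move_arm(
  plan="0 0 0 -17.4 -9.8 0 0; 0 0 0 -17.4 -9.8 0 0; 0 0 0 0 0 30 0; 0 0 0 0 0 30 0; 0 0 0 0 0 30 0; 0 0 0 0 0 30 0; 0 0 0 0 0 20 0; 0 0 0 0 0 17 0; 0 0 0 0 0 0 0; 0 0 0 0 0 0 0",
)

```text
clock: 4.08
eef_pos: [441.1, -182.6, 146.4]
orientation: [-179.9, -0.1, 103.2]
force: [-0.0, -0.4, 0.7]
finger_gap: 0.996
grasp_force: 0.0
```

Emit:
move_arm(
  plan="0 0 0 0 0 0 255; 0 0 0 0 0 0 255; 0 0 0 0 0 0 255; 0 0 0 0 0 0 255; 0 0 0 0 0 0 255; 0 0 0 0 0 0 255; 0 0 0 0 0 0 255; 0 0 0 0 0 0 255; 0 0 0 0 0 0 255; 0 0 0 0 0 0 255",
  newtons=80,
)

```text
clock: 4.92
eef_pos: [441.9, -184.3, 147.6]
orientation: [179.9, 0.0, 103.1]
force: [-0.1, 0.0, 6.5]
finger_gap: 0.226
grasp_force: 79.1
```

Emit:
move_arm(
  plan="0 0 0 0 0 -15 255; 0 0 0 0 0 -25 255; 0 0 0 0 0 -30 255; 0 0 0 0 0 -30 255; 0 0 0 0 0 -30 255; 0 0 0 0 0 -25 255; 0 0 4.1 0 0 0 255; 0 0 0 0 0 0 255; 0 0 0 0 0 0 255",
)

```text
clock: 5.67
eef_pos: [440.6, -183.9, 301.1]
orientation: [-179.9, -0.0, 99.1]
force: [-0.2, 1.0, -2.6]
finger_gap: 0.222
grasp_force: 79.0
```

Run:
```python
from h import *
o=r.observe(); print(o['eef_pos'],o['orientation'],o['force'],o['finger_gap'],o['grasp_force']); print(delta([562,232,302]))
```

```text
[ 440.64848151 -183.9008454   301.10514228] [-1.79922288e+02 -4.30963902e-02  9.91176497e+01] [-0.18770114  1.01720088 -2.57743531] 0.22219920987299754 78.96911859512329
[391.4 185.7  -0.9]
```

Emit:
move_arm(
  plan="0 0 0 16 7.5 0 255; 0 0 0 32 15 0 255; 0 0 0 36 17 0 255; 0 0 0 36 17 0 255; 0 0 0 36 17 0 255; 0 0 0 36 17 0 255; 0 0 0 36 17 0 255; 0 0 0 36 17 0 255; 0 0 0 36 17 0 255; 0 0 0 36 17 0 255",
)

```text
clock: 6.5
eef_pos: [544.2, 174.4, 299.9]
orientation: [-179.8, 0.0, 99.1]
force: [0.6, -0.7, -2.7]
finger_gap: 0.224
grasp_force: 78.8
```

Emit:
move_arm(
  plan="0 0 0 32 15 0 255; 0 0 0 23.4 12.2 0 255; 0 0 0 0 0 0 255; 0 0 0 0 0 0 255; 0 0 0 0 0 0 255; 0 0 0 0 0 0 255",
)

```text
clock: 7.0
eef_pos: [562.6, 230.4, 300.9]
orientation: [-179.9, 0.0, 99.0]
force: [-0.2, -0.5, -2.7]
finger_gap: 0.223
grasp_force: 79.3
```

Run:
```python
from h import *
T=tool(); im=save('wrist','w3'); np.save('pics/w3T.npy',T); save('scene','s3'); save('top','t3')
print(T[:3,3].round(1),r.observe()['orientation'])
cv2.imwrite('pics/w3b.png',cv2.resize(im['pixels'],(800,600),interpolation=cv2.INTER_CUBIC)[:,:,::-1])
```

```text
[562.6 230.4 300.9] [-1.79986442e+02  1.05573246e-02  9.89627759e+01]
```

View pics/w3b.png

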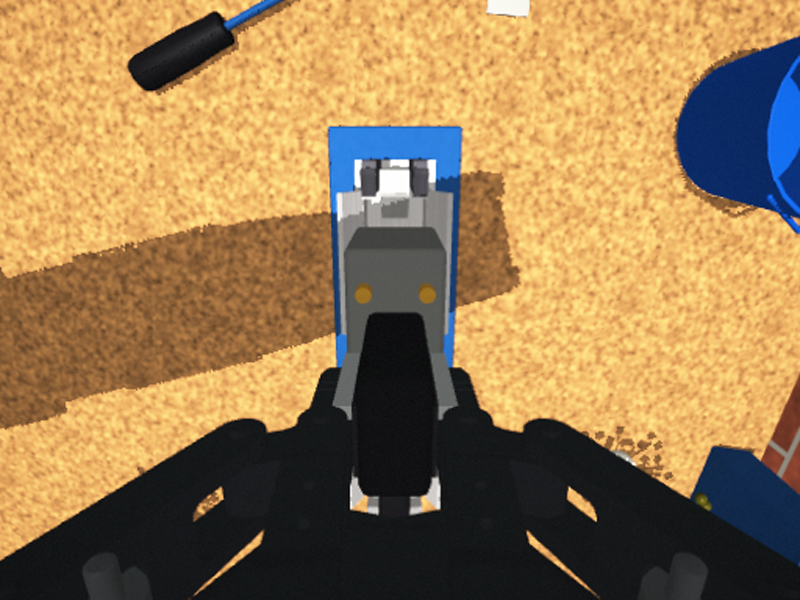

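The cassette sits straight in the gripper, with pegs at (363,294) and (428,295) and its top edge at row 248. The base's far corners are at (329,127) and (461,127), and the bolt tip is at (396,218).

Run:
```python
from h import *
im=load('w3'); Tt=np.load('pics/w3T.npy'); T=Tt@np.array(im['T_tool_cam'])
Ti=np.linalg.inv(Tt)
def g(n,L,z):
    P=plane(im,[((x+.5)*.64-.5,(y+.5)*.64-.5) for x,y in L],z,T); print(n,P[:,:2].round(1).tolist(),'tool',(np.c_[P,np.ones(len(P))]@Ti.T)[:,:2].round(1).tolist())
z=Tt[2,3]
g('pegs(exp x25)',[(363,294),(428,295)],z-81)
g('top edge(exp 40)',[(349,248),(444,248)],z-87)
g('base far corners',[(329,127),(461,127)],10)
g('bolt tip low(32)',[(383,217),(408,217)],79)
g('flare outer',[(337,193),(454,193)],78)
g('flare outer2',[(340,340),(449,340)],78)
```

```text
pegs(exp x25) [[547.6, 255.6], [569.3, 258.7]] tool [[27.2, -10.6], [26.9, 11.3]]
top edge(exp 40) [[540.5, 269.2], [572.5, 274.3]] tool [[41.8, -15.5], [41.8, 16.9]]
base far corners [[500.0, 313.5], [595.9, 328.8]] tool [[92.1, -48.2], [92.2, 49.0]]
bolt tip low(32) [[549.6, 263.5], [565.0, 265.9]] tool [[34.8, -7.1], [34.8, 8.5]]
flare outer [[519.3, 273.5], [590.7, 284.9]] tool [[49.5, -35.5], [49.6, 36.8]]
flare outer2 [[533.3, 176.7], [606.2, 188.4]] tool [[-48.3, -36.8], [-48.2, 37.0]]
```

Emit:
move_arm(
  plan="0 0 0 0 0 15 255; 0 0 0 0 0 15 255; 0 0 0 0 0 10 255; 0 0 0 0 0 6 255; 0 0 0 0 0 6 255; 0 0 0 0 0 6 255; 0 0 0 0 0 6 255; 0 0 0 0 0 0 255",
  newtons=110,
)

```text
clock: 7.82
eef_pos: [563.1, 231.2, 237.0]
orientation: [-180.0, 0.1, 99.0]
force: [-0.4, -0.3, -3.0]
finger_gap: 0.218
grasp_force: 108.7
```

Emit:
move_arm(
  plan="0 0 0 0 0 6 255; 0 0 0 0 0 6 255; 0 0 0 0 0 6 255; 0 0 0 0 0 6 255; 0 0 0 0 0 0 255",
)

```text
clock: 8.23
eef_pos: [563.6, 230.7, 213.4]
orientation: [180.0, 0.1, 99.0]
force: [2.9, -4.6, -2.7]
finger_gap: 0.214
grasp_force: 108.9
```

Emit:
move_arm(
  plan="0 0 0 0 0 5 255; 0 0 0 0 0 5 255; 0 0 0 0 0 5 255; 0 0 0 0 0 5 255; 0 0 0 0 0 0 255",
)

```text
clock: 8.65
eef_pos: [562.7, 231.2, 192.3]
orientation: [-179.9, 0.1, 99.0]
force: [1.3, -4.6, -6.3]
finger_gap: 0.22
grasp_force: 108.7
```

Emit:
move_arm(
  plan="0 0 0 0 0 5 255; 0 0 0 0 0 5 255; 0 0 0 0 0 5 255; 0 0 0 0 0 5 255; 0 0 0 0 0 0 255",
)

```text
clock: 9.07
eef_pos: [562.9, 231.4, 172.6]
orientation: [-179.9, 0.0, 99.0]
force: [0.9, -4.5, -5.1]
finger_gap: 0.222
grasp_force: 108.6
```

Emit:
move_arm(
  plan="0 0 0 0 0 3 255; 0 0 0 0 0 3 255; 0 0 0 0 0 2 255; 0 0 0 0 0 1 255; 0 0 0 0 0 0 255; 0 0 0 0 0 0 255",
)

```text
clock: 9.57
eef_pos: [563.0, 232.3, 164.8]
orientation: [-180.0, -0.1, 99.1]
force: [0.9, 0.6, -3.5]
finger_gap: 0.225
grasp_force: 109.0
```

Emit:
move_arm(
  plan="0 0 0 0 0 1 255; 0 0 0 0 0 1 255; 0 0 0 0 0 0.5 255; 0 0 0 0 0 0.5 255; 0 0 0 0 0 0 255; 0 0 0 0 0 0 255",
)

```text
clock: 10.07
eef_pos: [563.4, 232.5, 164.0]
orientation: [179.9, -0.1, 99.1]
force: [-4.5, 0.1, 11.0]
finger_gap: 0.222
grasp_force: 111.0
```

Emit:
move_arm(
  plan="0 0 0 0 0 0 0; 0 0 0 0 0 0 0; 0 0 0 0 0 0 0; 0 0 0 0 0 0 0; 0 0 0 0 0 0 0; 0 0 0 0 0 0 0; 0 0 0 0 0 0 0; 0 0 0 0 0 0 0",
)

```text
clock: 10.73
eef_pos: [563.2, 231.6, 161.8]
orientation: [-180.0, 0.0, 99.0]
force: [0.1, 0.6, 0.4]
finger_gap: 1.003
grasp_force: 0.0
```

Emit:
move_arm(
  plan="0 0 0 0 0 -15 0; 0 0 0 0 0 -30 0; 0 0 0 0 0 -30 0; 0 0 0 0 0 -30 0; 0 0 0 0 0 -30 0; 0 0 0 20 0 0 0; 0 0 0 20 0 0 0; 0 0 0 0 0 0 0; 0 0 0 0 0 0 0",
)

```text
clock: 11.48
eef_pos: [556.7, 271.7, 296.8]
orientation: [-180.0, 0.0, 99.1]
force: [0.0, 0.1, 0.1]
finger_gap: 0.999
grasp_force: 0.0
```

Run:
```python
from h import *
T=tool(); im=save('wrist','w4'); np.save('pics/w4T.npy',T); s=save('scene','s4')
W=np.hstack([cv2.resize(im['pixels'][60:320,130:380],(400,416)),cv2.resize(s['pixels'][170:280,240:440],(400,220+0))[:,:] if 0 else cv2.resize(s['pixels'][170:274,250:350+0],(400,416)) if 0 else cv2.resize(s['pixels'][170:270,340-0:436],(400,416))])
cv2.imwrite('pics/c4.png',W[:,:,::-1]); print(r.observe()['force'],T[:3,3])
```

```text
[0.19614606 0.88641873 0.44635962] [556.7304022  271.71908197 296.79285466]
```

View pics/c4.png

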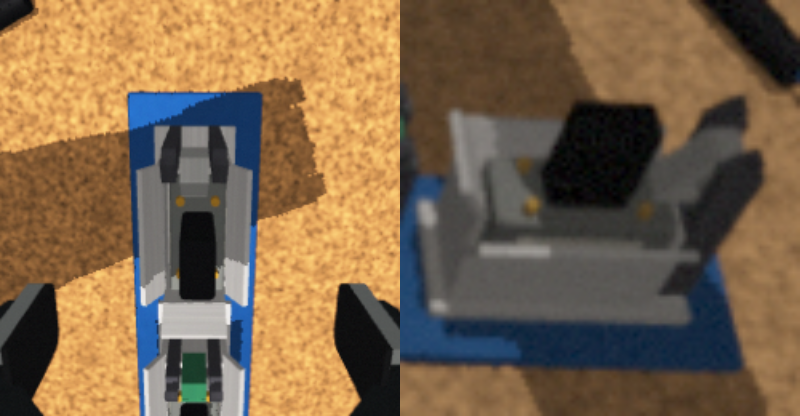

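The cassette is in the bay with its pegs at (180,202) and (215,202) in the left crop, and the bolt end is near row 193. I'll check the bolt's extension and the seating height.

Run:
```python
from h import *
c0=np.array([562.3,232.2]); a=np.radians(9); R=np.array([[np.cos(a),-np.sin(a)],[np.sin(a),np.cos(a)]])
im=load('w4'); T=np.load('pics/w4T.npy')@np.array(im['T_tool_cam'])
uv=lambda L:[((x+.5)/1.6-.5+130,(y+.5)/1.6-.5+60) for x,y in L]
for n,L,z in [('pegs@82',[(180,202),(215,202)],82),('tip@79',[(188,193),(206,193)],79)]:
    print(n,((plane(im,uv(L),z,T)[:,:2]-c0)@R).round(1).tolist())
# same features, old frame w1: column profile along bolt, printed as bay-y of strongest edges
for f in('w1','w4'):
    im=load(f); T=np.load(f'pics/{f}T.npy')@np.array(im['T_tool_cam'])
    K=np.array([[im['fx'],0,im['cx']],[0,im['fy'],im['cy']],[0,0,1.]]); Ti=np.linalg.inv(T)
    ys=np.arange(24,50,1.); P=np.array([[*(c0+R@np.array([0,y])),79.] for y in ys])
    q=cv2.projectPoints(P,cv2.Rodrigues(Ti[:3,:3])[0],Ti[:3,3],K,np.array(im['dist'],float))[0].reshape(-1,2).astype(np.float32)
    g=cv2.remap(cv2.cvtColor(im['pixels'],cv2.COLOR_RGB2GRAY),q[:,0],q[:,1],cv2.INTER_LINEAR).ravel(); print(f,dict(zip(ys.astype(int).tolist(),g.tolist())))
s0,s4=load('scene0'),load('s4')
# racked unchanged?
d=cv2.absdiff(s0['pixels'],s4['pixels'])[185:250,265:335].max(2); print('racked diff px',(d>40).sum())
W=cv2.resize(load('w4')['pixels'][140:200,210:300],(800,533),interpolation=cv2.INTER_CUBIC); cv2.imwrite('pics/c5.png',W[:,:,::-1])
```

```text
pegs@82 [[-9.1, 28.6], [12.6, 28.6]]
tip@79 [[-4.2, 33.6], [7.0, 33.6]]
w1 {24: 136, 25: 136, 26: 136, 27: 137, 28: 137, 29: 136, 30: 136, 31: 134, 32: 122, 33: 92, 34: 87, 35: 88, 36: 89, 37: 89, 38: 88, 39: 88, 40: 87, 41: 88, 42: 94, 43: 111, 44: 117, 45: 119, 46: 119, 47: 119, 48: 120, 49: 120}
w4 {24: 75, 25: 76, 26: 75, 27: 75, 28: 75, 29: 75, 30: 75, 31: 83, 32: 101, 33: 93, 34: 92, 35: 93, 36: 92, 37: 92, 38: 93, 39: 93, 40: 104, 41: 122, 42: 126, 43: 124, 44: 124, 45: 124, 46: 124, 47: 124, 48: 124, 49: 126}
racked diff px 30
```

View pics/c5.png

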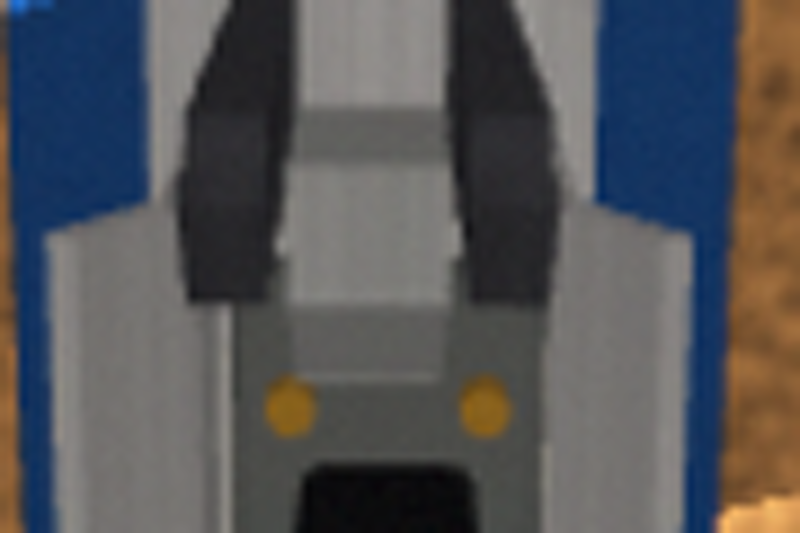

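The close-up shows the bolt tip out over the block's shoulder, with its edge at about y = 31–32 mm both before and after. The racked cassette is unchanged, so I'm handing in.

```bash
python3 -c "
from plant import r
print(r.close_job())"
```

```text
the job is handed in; nothing more can be done
None
```

I pushed the short cassette fully home in the empty bay, its latch snapped back over the shoulder, and the racked cassette looks unmoved; I handed the job in at about 11.5 s, but no verdict was returned.

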